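# Unplug the steel plug from the leak-test block and park it

### The arm

A 6-joint arm with a two-finger parallel gripper is mounted at the origin on the work surface. World frame = base frame: x ahead of the robot, y to its left, z up, the work surface at z = 0. Lengths are in m, angles in rad, forces in N, time in s.
With the tool pointing down it reaches from about 0.3 to 0.775 m from the base axis. Payload 14.6 kg.
Tool frame: the origin (TCP) lies between the finger pads; the fingertips stand 17 mm ahead of it and the grasp point (between the pads) lies 2 mm behind it; y points along the fingers, z is the direction in which the jaws open and shut, and the axes are right-handed (so a half turn about y gives the same grasp; the last joint's range is limited). The gripper opens to 94 mm and grips with 3 to 60 N. Pads are 16 mm wide; open, the fingers measure 119 mm over their backs; the gripper's body (75 mm by 177 mm) begins 78 mm behind the grasp point.
Start: joints at [1.064, 0.3, 1.521, -0, 1.321, -0.067], TCP at [0.234, 0.498, 0.222] pointing down, gripper open.
Joint ranges: [-3.03, 3.03], [-0.79, 2.21], [0.23, 2.52], [-1.04, 4.18], [0, 3.07], [-2.55, 2.55]. Speed limits (rad/s): [2.22, 2.22, 2.57, 3.14, 3.14, 3.14].

### API

Orientations are given as [roll, pitch, yaw] about the fixed x, y, z axes, in that order (R = Rz(yaw) Ry(pitch) Rx(roll)).
In Python, from bench import monitor, eyes, bot gives the robot as it stands.
- The arm moves only by the shell command python3 -m crank 'ROWS' [FORCE]. ROWS is JSON, a list that holds one entry, the list of rows, each a list of 7 numbers: the turn, a rotation vector about the tool's x, y, z each as a share of 90 degrees, from -1 to 1, then the shift along the tool's x, y, z each as a share of 120 mm, from -1 to 1, then the closure, from -1 (fully open) to 1 (shut). A call has 1 to 10 rows; each row is the pose to reach, as a shift and turn from the pose commanded when the call began, along the tool's axes at that moment; what a row does not reach only later rows make up. A row lasts 1/10 s, in which the tool goes at most 50 mm and 8.59 degrees, less where a joint would pass 70% of its speed; a pose out of reach is approached as far as the arm can. A call with a number of a shift or a turn outside -1 to 1 is refused whole. A call with a gripper value outside its range is refused whole. The fingers move at their own pace and stop on an object; FORCE is the grip in N (left out, the last holds). Time passes only in rows, so rows that repeat a pose let the fingers close. It gives the time, the measured TCP pose, the force and the opening at its end, in the units of the state.
- monitor.observe(): the state, without advancing time (a new reading comes with each control period).
- eyes.camera(name): name is "scene" or "top"; returns a dict with "color" (420x560x3 uint8, red, green, blue), "fx", "fy", "cx", "cy" (pixels), "camera_from_world" (4x4, takes a point from world to camera coordinates). Camera axes: x right, y down, z forward; pixel columns grow to the right and rows downward; lengths in m; the calibration is good to about 2 mm. A picture is of the moment at which its call begins. There is no depth.
- bot.job_done(): hands the job in, once; it reports no verdict.
The state is a dict: "time_s": time; "qpos": joint angles; "dq": joint speeds; "joint_efforts": joint torques, N m; "tool_pos": TCP position; "eef_rot": TCP orientation; "force": force on the tool from outside, world axes, zero at the start; "torque": the same for the moment, N m; "grip_width": finger opening in m.
Only numpy, scipy, OpenCV 4.12 (cv2) and the standard library are available. Lean on these libraries where they do the work, as an engineer would, in place of code of your own. Each camera call takes 0.05 s, during which the arm holds its last target.

### The job

Take the rigid steel plug out of the quick coupling on the leak-test block: push the coupling's spring release collar in with the fingertips and, while it is held in, grip the plug and draw it out. Push the collar gently, well in but not down onto its hard stop, and never yank the plug against the closed lock. Then gently stand the plug upright, fully down, in the wide hole of the grey parking stand, let it go, and leave the other things on the bench where they are.

Things in the scene. Friction and masses are not known exactly. Their poses are not given: they have to be found in the camera images.
- block: Fixed aluminium leak-test block, 120 (x) by 66 (y) by 40 mm high, yaw within 0.5 rad; origin at the centre of its underside. The quick coupling (vertical axis 22 mm from the centre towards the block's -x) is a steel barrel 33 mm across, 40 to 62 mm above the table, with the collar above it. A blanked port (26 mm across, 58 mm high) stands 34 mm towards +x: leave it.
- coupling (a point): Point on the coupling's axis at the top of the steel barrel, 62 mm above the table. The collar's flange (grey plastic ring, 39 mm outside, 17 mm hole, 6 mm thick) is coaxial above it; its top face at rest is 16 to 36 mm above this point. This height was set by hand, differs every time and is not measured: find it by touch or by eye.
- collar (a joint): Collar travel, m: 0 at rest, grows as it is pushed straight down, 0.010 at its hard stop, which it must not be driven onto. Spring: 4 N to start, 1.7 N more per mm: 14 N at 6 mm, 20 N close to the stop; springs back when let go. Its lock jaws clear the plug beyond 3 to 4.5 mm. It rises with the lifting fingers, and the plug must rise 1.5 mm to pass the jaws: press 6 to 8 mm before gripping.
- plug: Loose round steel rod with a black end, 13 mm across, 88 mm long, 80 g (varies by a third), with a groove (8 mm across) 8 to 14 mm above its lower end. Origin: centre of the lower end; z along it, upward. It starts standing in the coupling, lower end 40 mm and top 128 mm above the table, with 0.8 mm of side play. With the collar up it is locked after 1.5 mm of rise.
- stand: Fixed grey plastic parking stand, 110 (x) by 60 (y) by 32 mm high; origin at the centre of its underside. Yaw within 0.5 rad of the world axes.
- stand_hole0 (a point): Centre of the mouth of the stand's one wide hole, 32 mm above the table: 17 mm in diameter, 24 mm deep (floor 8 mm above the table), with a small chamfer. The stand's two other holes are only 8 mm wide, too small for the plug.
- module: Bystander: loose heater module, 62 by 44 by 28 mm, metal block on a brown base; origin at the centre of its underside.
- term_a: Bystander: loose grey and orange terminal block, 30 by 22 by 24 mm; origin at the centre of its underside.
- term_b: Bystander: a second terminal block like the first; origin at the centre of its underside.
- driver: Bystander: loose screwdriver, 160 mm long, lying on the table.
- bin: Bystander: fixed blue bin of parts, 150 (x) by 260 (y) by 85 mm high, at the far side; origin at the centre of its underside.
- tub: Bystander: fixed white tub of parts, 110 by 110 by 55 mm high; origin at the centre of its underside.
Things that resemble listed ones, but are neither listed nor needed, are in the scene too. Several things look just like the stand: the one meant starts nearest to the robot's base. Leave any blue or brown look-alike of the block alone.

How it is judged:
On the way, in this order (a step that is already met when the one before it is completed fails the run):
1. the release collar is pushed in with the plug still in the coupling (value of joint collar above 0.0035 m and z of plug in the frame of block below 0.05 m), for 0.1 s.
2. the plug is drawn out, clear above the collar (z of plug in the frame of block above 0.09 m), for 0.1 s.
At the end, for the whole second after the job is handed in: The plug stands in the stand's wide hole on the hole's floor (lower end within 6 mm sideways of the hole's centre and 4 to 13 mm above the table, leaning under 0.25 rad), at rest and released, and the collar has sprung back to within 1.5 mm of rest (horizontal distance between plug and stand_hole0 below 0.006 m and height (world z) of plug between 0.004 and 0.013 m and angle between plug's own z axis and vertical below 0.25 rad and linear speed of plug below 0.02 m/s and value of joint collar below 0.0015 m); the robot touches nothing.
It fails at once if the collar is rammed down onto its hard stop (travel over 9.6 mm, over 20 N) (value of joint collar above 0.0096 m).
It fails at once if the plug is yanked or jammed in the coupling with more than 40 N (contact force between plug and block above 40 N).
It fails at once if the plug is pressed into the stand with more than 40 N (contact force between plug and stand above 40 N).
It fails at once if a bystander is moved more than 25 mm (distance of any of module, term_a, term_b, driver from where it was at the start of the episode above 0.025 m).
It also fails if it takes over 54 s, if anything falls off the work surface, if the arm or the gripper's body presses on something with over 40 N, if the wrist force passes 120 N, or if a joint passes its speed limit or range.

## Working session

There is one attempt and no reset: what is moved stays moved. The work goes in short steps, Python scripts to look and compute and a shell command to move; the robot and the scene stay as the last step left them, time stands still between calls to the robot, and variables do not carry over. Pictures are saved under pics/ and viewed, and the job is handed in when it is done.

```bash
ls; mkdir -p pics
python3 - <<'E'
from bench import monitor, eyes, bot
import cv2, json, numpy as np
s=monitor.observe(); print(s)
for n in("scene","top"):
    c=eyes.camera(n); cv2.imwrite(f"pics/{n}0.png",c["color"][:,:,::-1])
    print(n,c["fx"],c["fy"],c["cx"],c["cy"],np.round(c["camera_from_world"],4).tolist())
E
```

```text
pics
{'time_s': 0.0, 'qpos': array([ 1.06441336e+00,  3.00462942e-01,  1.52158869e+00,  2.64765592e-05,
        1.32068098e+00, -6.66090523e-02]), 'dq': array([-0.00096203, -0.00157715, -0.00135848, -0.00083922, -0.00055934,
        0.00095257]), 'joint_efforts': array([-1.61926910e-04, -5.31807232e+01, -3.52740562e+01,  7.08675524e-02,
        2.44271639e-02, -1.54728909e-04]), 'tool_pos': array([0.23403814, 0.49745426, 0.22188757]), 'eef_rot': array([-1.57193205e+00,  1.01463668e-04, -4.39780540e-01]), 'force': array([-0.06989287, -0.27764842, -0.02944554]), 'torque': array([-0.00578703, -0.01469885,  0.03090579]), 'grip_width': 0.0939572464661065}
scene 529.1881130950572 529.1881130950572 274.00520311171243 202.39460168796185 [[-0.8142, 0.5806, -0.0036, 0.405], [0.3591, 0.4987, -0.7889, -0.1967], [-0.4562, -0.6436, -0.6145, 2.0721], [0.0, 0.0, 0.0, 1.0]]
top 524.7877547679251 524.7877547679251 277.48557513172034 212.40748140056664 [[0.0278, -0.9995, -0.0169, 0.1171], [-0.9984, -0.0269, -0.0503, 0.5417], [0.0498, 0.0183, -0.9986, 1.6447], [0.0, 0.0, 0.0, 1.0]]
```

View pics/scene0.png

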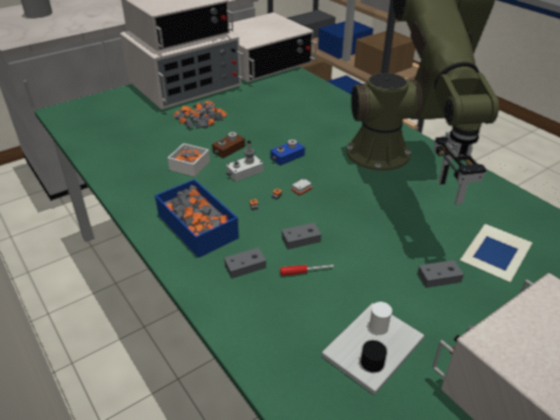

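View pics/top0.png

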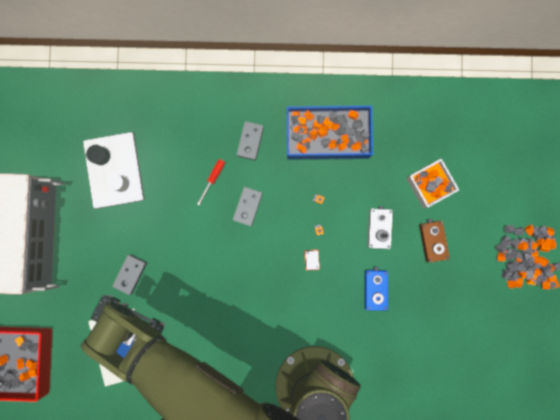

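```bash
cat > h.py <<'E'
import numpy as np, cv2
from bench import monitor, eyes, bot
def ray(c,u,v,z):
    T=np.array(c["camera_from_world"]);R=T[:3,:3];o=-R.T@T[:3,3]
    d=R.T@np.array([(u-c["cx"])/c["fx"],(v-c["cy"])/c["fy"],1])
    return o+d*(z-o[2])/d[2]
def proj(c,p):
    T=np.array(c["camera_from_world"]);q=T[:3,:3]@np.array(p)+T[:3,3]
    return np.array([c["fx"]*q[0]/q[2]+c["cx"],c["fy"]*q[1]/q[2]+c["cy"]])
def crop(img,x0,y0,x1,y1,k,fn):
    cv2.imwrite(fn,cv2.resize(img[y0:y1,x0:x1,::-1],None,fx=k,fy=k,interpolation=cv2.INTER_CUBIC))
E
python3 - <<'E'
from h import *
c=eyes.camera("top");im=c["color"]
for u,v in((250,140),(247,206),(130,273)):
    p=ray(c,u,v,.032);print(p,np.hypot(*p[:2]))
print(ray(c,381,229,.04))
crop(im,225,180,275,230,8,"pics/t_st.png")
crop(im,355,190,415,260,8,"pics/t_bl.png")
c=eyes.camera("scene");im=c["color"]
crop(im,215,135,275,185,10,"pics/s_bl.png")
crop(im,275,215,330,255,10,"pics/s_st.png")
E
```

```text
[0.76363473 0.22456075 0.032     ] 0.7959682950255752
[0.55496528 0.22762397 0.032     ] 0.5998325888419273
[0.3354838  0.58712989 0.032     ] 0.6762180811206879
[ 0.49423331 -0.19064869  0.04      ]
```

View pics/t_st.png

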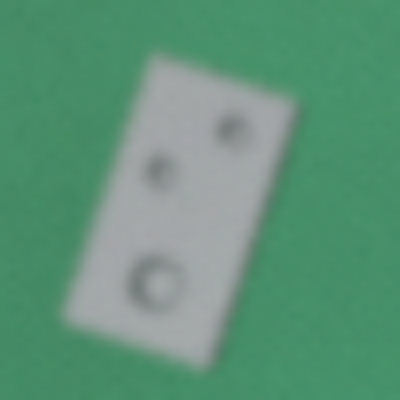

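View pics/t_bl.png

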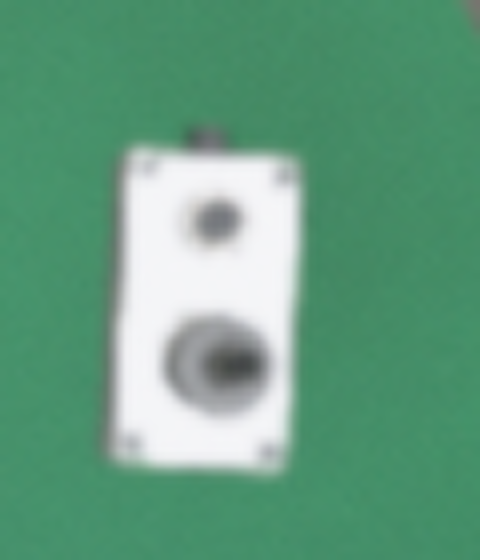

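View pics/s_bl.png

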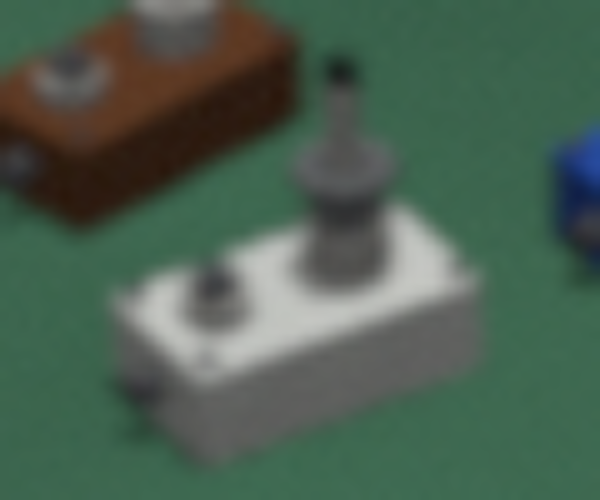

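View pics/s_st.png

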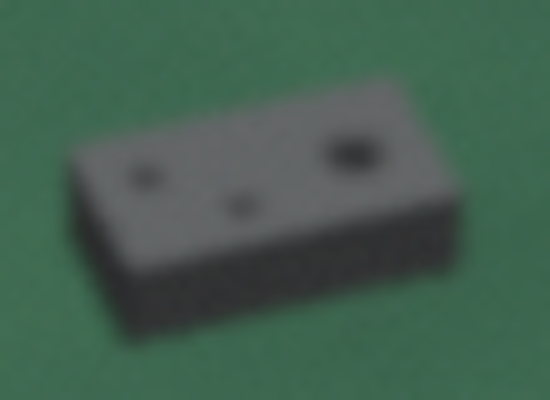

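Run:
```python
from h import *
ct=eyes.camera("top");cs=eyes.camera("scene")
def rect(c,m,z,name):
    n,_=cv2.findContours(m.astype(np.uint8)*255,cv2.RETR_EXTERNAL,cv2.CHAIN_APPROX_NONE)
    k=max(n,key=cv2.contourArea);h=cv2.convexHull(k)
    b=cv2.boxPoints(cv2.minAreaRect(h));w=np.array([ray(c,u,v,z)[:2] for u,v in b])
    e=w[1]-w[0],w[2]-w[1]
    L=max(e,key=np.linalg.norm)
    print(name,"c",w.mean(0),"sizes",[np.linalg.norm(x) for x in e],"ang",np.arctan2(L[1],L[0]))
    return k
im=ct["color"].astype(int);r,g,b=im[...,0],im[...,1],im[...,2]
H,W=r.shape;yy,xx=np.mgrid[:H,:W]
def box(x0,y0,x1,y1):return (xx>=x0)&(xx<x1)&(yy>=y0)&(yy<y1)
ng=(g-r<30)
rect(ct,(ng)&box(228,183,268,228),.032,"stand")
rect(ct,(r>190)&box(362,205,400,252),.040,"block")
# hole dark pixels top
gt=cv2.cvtColor(ct["color"],cv2.COLOR_RGB2GRAY)
print(gt[210:221,238:252])
gs=cv2.cvtColor(cs["color"],cv2.COLOR_RGB2GRAY)
print(gs[225:236,303:320])
print("plug top dark scene");print(gs[137:158,243:258])
print("top view plug");print(gt[228:244,374:392])
```

```text
stand c [0.55475553 0.22666907] sizes [np.float64(0.10913543682884345), np.float64(0.061671232902577096)] ang -0.29043109985380916
block c [ 0.49739445 -0.18903668] sizes [np.float64(0.064978572454755), np.float64(0.11768078236543693)] ang -3.12463907664536
[[166 166 167 164 165 165 163 164 165 166 167 167 166 166]
 [167 166 166 162 158 156 155 155 161 164 166 166 167 167]
 [167 165 163 156 143 138 139 144 153 160 165 167 166 168]
 [166 166 161 147 130 130 139 144 147 152 162 166 168 167]
 [167 165 156 136 127 141 155 158 153 151 159 166 168 168]
 [167 165 154 132 126 148 164 165 157 152 161 167 167 168]
 [168 164 157 134 125 145 159 161 157 155 161 168 166 168]
 [166 166 160 145 131 137 148 154 152 157 165 168 168 167]
 [168 167 164 159 148 144 145 148 154 161 166 168 168 166]
 [166 167 166 164 161 160 158 159 161 166 168 168 167 164]
 [163 165 165 166 166 167 167 166 168 168 168 168 167 162]]
[[ 98 100 100 100 101 100 102 102 101 102 101 100  99  95  91  88  89]
 [101 102 101 101 102 102 101 100 101 101 103 101 100  95  91  89  88]
 [101 102 101 101 101  97  98  99  97  99  99 100 
[... 2448 characters left out ...]
 96 126 173 216 221 174]
 [231 183 136 147 159 150 125  99  84  74  71  73  81 114 164 208 217 171]
 [232 184 136 146 158 152 128 103  89  79  78  82  91 122 167 213 218 172]
 [235 200 147 141 157 155 140 118 103 100 102 110 120 141 182 223 224 174]
 [241 226 181 151 153 159 153 139 129 129 133 143 151 165 201 231 228 178]
 [244 238 218 177 160 161 162 157 155 153 156 161 169 190 222 237 230 177]
 [245 243 236 220 194 182 173 168 167 168 169 176 192 220 235 240 226 173]
 [245 245 243 239 231 219 202 188 187 189 194 205 223 236 242 241 221 164]
 [245 245 245 244 243 239 232 223 222 221 226 233 239 243 244 239 217 161]
 [245 245 245 245 244 244 242 240 239 239 241 243 244 244 243 238 213 159]]
```

```bash
python3 - <<'E'
from h import *
ct=eyes.camera("top");cs=eyes.camera("scene")
print("hole top",ray(ct,244.0,215.0,.032),"scene",ray(cs,310.0,230.0,.032))
L=np.array([np.cos(-.2904),np.sin(-.2904)]);
for p in (ray(ct,244.0,215.0,.032),ray(cs,310.0,230.0,.032)):
    d=p[:2]-np.array([.55475,.22667]);print("rel",d@L,d@[-L[1],L[0]])
for z in(.12,.124,.128): print("plug scene",z,ray(cs,248.5,141.3,z))
print("black top",ray(ct,384.8,235.1,.128))
for p in [(.4754,-.1894)]:
  for z in (.04,.062,.08,.09,.1,.128): print(z,proj(ct,[*p,z]),proj(cs,[*p,z]))
E
python3 - <<'E'
from h import *
# enlarge grey column profile
cs=eyes.camera("scene");g=cs["color"][...,:].astype(int)
crop(cs["color"],236,136,266,168,18,"pics/s_c.png")
ct=eyes.camera("top");crop(ct["color"],370,222,396,246,24,"pics/t_c.png")
E
```

```text
hole top [0.52649268 0.23615781 0.032     ] scene [0.52850661 0.23799283 0.032     ]
rel -0.029790869788224518 0.0009994748304457052
rel -0.02838669136136961 0.0033343211113102756
plug scene 0.12 [ 0.46999979 -0.196336    0.12      ]
plug scene 0.124 [ 0.47350441 -0.19076225  0.124     ]
plug scene 0.128 [ 0.47700903 -0.1851885   0.128     ]
black top [ 0.47459978 -0.18630031  0.128     ]
0.04 [380.48622483 235.07102514] [249.02891195 161.19001917]
0.062 [381.77599499 235.01946762] [248.83332494 156.16593376]
0.08 [382.85785563 234.97622112] [248.67125886 152.00290781]
0.09 [383.46955935 234.95176876] [248.580416   149.66940783]
0.1 [384.0890693  234.92700435] [248.4889903  147.32093627]
0.128 [385.86652147 234.85595214] [248.22984944 140.6643295 ]
```

View pics/s_c.png

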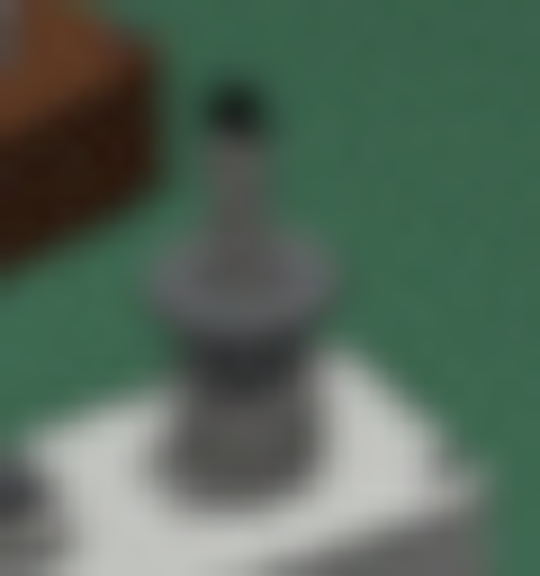

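View pics/t_c.png

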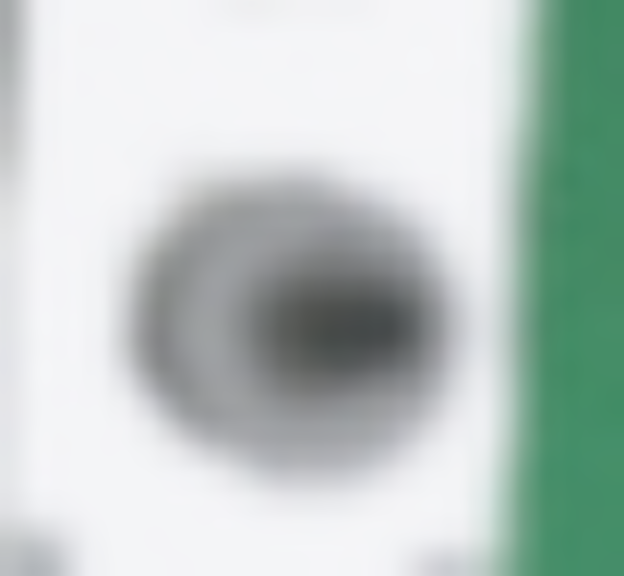

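Top view: the right stand is at (247,206) px, its wide hole at (244,215). The white block is at (381,229), with the plug top at (385,235). Next I'll move towards the coupling while turning the jaws to lie along world x.

```bash
python3 -m crank '[[[0,0.72,0,0.74,0,-0.75,-1],[0,0.72,0,0.74,0,-0.75,-1],[0,0.72,0,0.74,0,-0.75,-1],[0,0.72,0,0.74,0,-0.75,-1],[0,0.72,0,0.74,0,-0.75,-1],[0,0.72,0,0.74,0,-0.75,-1],[0,0.72,0,0.74,0,-0.75,-1],[0,0.72,0,0.74,0,-0.75,-1],[0,0.72,0,0.74,0,-0.75,-1]]]'
```

```text
time_s: 1.4
tool_pos: [0.2762, 0.3784, 0.2225]
eef_rot: [-1.571, 0.0, -1.572]
force: [-0.1, -0.6, -0.0]
grip_width: 0.0939
```

```bash
R='x'; python3 -m crank '[[[0,0,0,0.95,0,0.33,0.5],[0,0,0,0.95,0,0.33,0.5],[0,0,0,0.95,0,0.33,0.5],[0,0,0,0.95,0,0.33,0.5]]]'; python3 -m crank '[[[0,0,0,0.95,0,0.33,0.5],[0,0,0,0.95,0,0.33,0.5],[0,0,0,0.95,0,0.33,0.5],[0,0,0,0.95,0,0.33,0.5]]]';python3 -m crank '[[[0,0,0,0.95,0,0.33,0.5],[0,0,0,0.95,0,0.33,0.5],[0,0,0,0.95,0,0.33,0.5],[0,0,0,0.95,0,0.33,0.5]]]';python3 -m crank '[[[0,0,0,0.95,0,0.33,0.5],[0,0,0,0.95,0,0.33,0.5],[0,0,0,0.95,0,0.33,0.5],[0,0,0,0.95,0,0.33,0.5],[0,0,0,0.95,0,0.33,0.5]]]'
```

```text
time_s: 1.8
tool_pos: [0.3165, 0.2627, 0.2227]
eef_rot: [-1.57, 0.0, -1.571]
force: [0.9, -0.4, 0.2]
grip_width: 0.0652
time_s: 2.2
tool_pos: [0.356, 0.1493, 0.2226]
eef_rot: [-1.57, 0.0, -1.571]
force: [-0.2, 0.5, 0.2]
grip_width: 0.0335
time_s: 2.6
tool_pos: [0.3957, 0.0357, 0.2224]
eef_rot: [-1.571, -0.0, -1.571]
force: [-0.3, 0.8, -0.6]
grip_width: 0.0235
time_s: 3.1
tool_pos: [0.4347, -0.0761, 0.2222]
eef_rot: [-1.571, 0.0, -1.57]
force: [0.4, 0.2, -0.4]
grip_width: 0.0236
```

```bash
python3 -m crank '[[[0,0,0,0.94,0,0.335,0.5],[0,0,0,0.94,0,0.335,0.5],[0,0,0,0.94,0,0.335,0.5],[0,0,0,0.94,0.5,0.335,0.5],[0,0,0,0.94,0.5,0.335,0.5],[0,0,0,0.94,0.5,0.335,0.5],[0,0,0,0.94,0.5,0.335,0.5]]]'
python3 - <<'E'
from h import *
cs=eyes.camera("scene");crop(cs["color"],225,120,275,170,12,"pics/s_a.png")
ct=eyes.camera("top");crop(ct["color"],350,200,420,270,8,"pics/t_a.png")
E
```

```text
time_s: 3.8
tool_pos: [0.4755, -0.1894, 0.1642]
eef_rot: [-1.569, -0.001, -1.569]
force: [0.2, -0.2, -0.3]
grip_width: 0.0234
```

View pics/s_a.png

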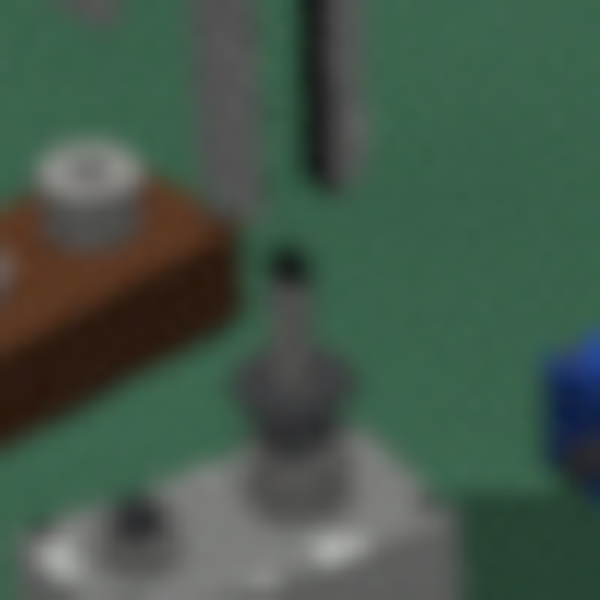

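View pics/t_a.png

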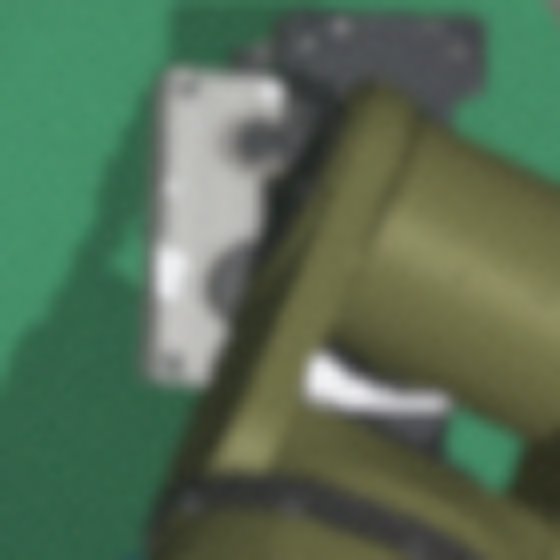

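Run:
```python
from h import *
s=monitor.observe();p=s["tool_pos"];print(p)
cs=eyes.camera("scene")
q=proj(cs,[p[0],p[1],p[2]-.017]);print(q,(q-[225,120]+.5)*12)
for z in(.062,.09,.12,.128):
  q=proj(cs,[.4754,-.1894,z]);print(z,(q-[225,120]+.5)*12)
im=cs["color"].astype(int)
for r in (132,133,134,135,136): print(r,[tuple(x) for x in im[r,238:258]] if r==134 else im[r,238:258,0])
for r in (145,146,147): print(r,im[r,243:256,1]-im[r,243:256,0])
for r in (159,160,161): print(r,im[r,240:260,0])
```

```text
[ 0.47559426 -0.18996237  0.16436573]
[247.91567443 135.93988817] [280.98809317 197.27865798]
0.062 [291.99989925 439.99120508]
0.09 [288.96499204 362.03289393]
0.12 [285.65241351 276.94197994]
0.128 [284.7581933  253.97195398]
132 [58 57 63 72 79 83 84 80 69 57 55 45 30 31 53 72 76 70 61 57]
133 [62 60 62 72 79 82 85 82 72 61 53 45 31 32 52 71 75 69 59 56]
134 [(np.int64(69), np.int64(85), np.int64(63)), (np.int64(64), np.int64(90), np.int64(70)), (np.int64(66), np.int64(93), np.int64(75)), (np.int64(70), np.int64(88), np.int64(77)), (np.int64(77), np.int64(84), np.int64(80)), (np.int64(83), np.int64(83), np.int64(82)), (np.int64(83), np.int64(84), np.int64(83)), (np.int64(83), np.int64(86), np.int64(84)), (np.int64(73), np.int64(88), np.int64(78)), (np.int64(64), np.int64(94), np.int64(76)), (np.int64(55), np.int64(92), np.int64(71)), (np.int64(47), np.int64(82), np.int64(62)), (np.int64(36), np.int64(61), np.int64(46)), (np.int64(33), np.int64(45), np.int64(39)), (np.int64(52), np.int64(56), np.int64(55)), (np.int64(68), np.int64(75), np.int64(70)), (np.int64(70), np.int64(89), np.int64(78)), (np.int64(64), np.int64(95), np.int64(77)), (np.int64(57), np.int64(96), np.int64(74)), (np.int64(56), np.int64(96), np.int64(74))]
135 [81 76 71 71 73 80 83 81 74 63 57 53 48 43 51 61 63 59 56 58]
136 [88 87 82 76 73 74 79 80 71 62 57 57 53 49 53 56 58 56 57 55]
145 [-13   3  21  27  16   5   2  12  28  38  41  41  41]
146 [-4 12 28 31 19  5  2 14 28 38 42 41 40]
147 [15 27 35 33 19  6  2 12 27 37 41 40 40]
159 [ 98 114 118 117 112  98  85  80  83  82  83  82  81  88 106 119 124 118
 107  91]
160 [118 125 126 123 114  96  84  79  83  83  81  78  77  87 105 120 124 124
 120 102]
161 [123 126 124 124 116 102  88  80  81  81  80  78  79  90 108 120 125 125
 122 108]
```

```bash
python3 -m crank '[[[0,0,0,0,0.15,0,0.58],[0,0,0,0,0.3,0,0.58],[0,0,0,0,0.34,0,0.58],[0,0,0,0,0.34,0,0.58],[0,0,0,0,0.34,0,0.58]]]' 5
python3 - <<'E'
from h import *
s=monitor.observe();print(s["tool_pos"],s["force"],s["grip_width"])
cs=eyes.camera("scene");crop(cs["color"],225,120,275,170,12,"pics/s_b.png")
E
```

```text
time_s: 4.45
tool_pos: [0.4753, -0.1906, 0.1228]
eef_rot: [-1.57, -0.001, -1.571]
force: [0.2, 0.0, 0.5]
grip_width: 0.0195
[ 0.47525769 -0.19056008  0.12276567] [0.17251005 0.00398775 0.48749501] 0.019544677938236193
```

View pics/s_b.png

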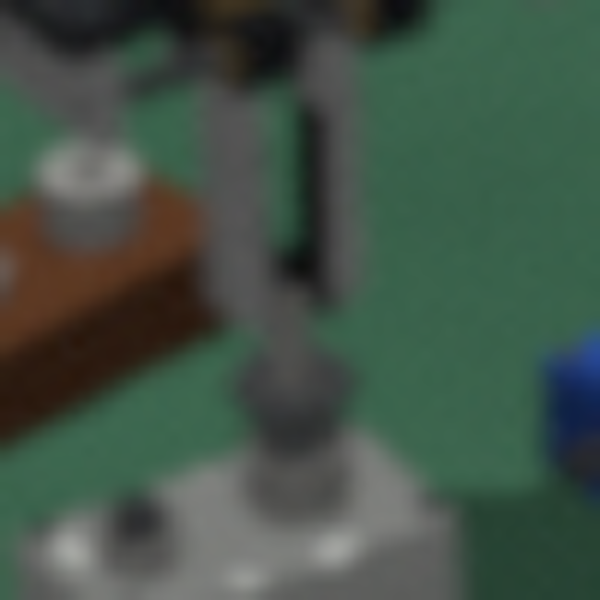

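The plug sits between the fingertips, around crop (290,280), and the tips are still above the flange. I'll feel for the flange now.

```bash
python3 -m crank '[[[0,0,0,-0.01,0.03,0,0.58],[0,0,0,-0.01,0.06,0,0.58],[0,0,0,-0.01,0.06,0,0.58]]]'; python3 -m crank '[[[0,0,0,0,0.02,0,0.58],[0,0,0,0,0.02,0,0.58]]]'; python3 -m crank '[[[0,0,0,0,0.02,0,0.58],[0,0,0,0,0.02,0,0.58]]]'
```

```text
time_s: 4.8
tool_pos: [0.4746, -0.1891, 0.114]
eef_rot: [-1.571, 0.0, -1.571]
force: [-0.1, -0.3, -0.6]
grip_width: 0.0198
time_s: 5.0
tool_pos: [0.4747, -0.1891, 0.1118]
eef_rot: [-1.571, 0.0, -1.571]
force: [-0.2, 1.1, 0.1]
grip_width: 0.0196
time_s: 5.2
tool_pos: [0.4747, -0.1891, 0.1094]
eef_rot: [-1.571, 0.0, -1.571]
force: [-0.6, -0.5, 0.1]
grip_width: 0.0198
```

```bash
python3 -m crank '[[[0,0,0,0,0.015,0,0.58],[0,0,0,0,0.015,0,0.58]]]'
```

```text
time_s: 5.4
tool_pos: [0.4747, -0.1892, 0.1076]
eef_rot: [-1.571, 0.0, -1.571]
force: [0.3, 0.1, -0.2]
grip_width: 0.0198
```

```bash
python3 -m crank '[[[0,0,0,0,0.012,0,0.58],[0,0,0,0,0.012,0,0.58]]]'
```

```text
time_s: 5.6
tool_pos: [0.4747, -0.1892, 0.1063]
eef_rot: [-1.571, 0.0, -1.571]
force: [-0.0, -0.7, -1.0]
grip_width: 0.0198
```

```bash
python3 -m crank '[[[0,0,0,0,0.012,0,0.58],[0,0,0,0,0.012,0,0.58]]]'
```

```text
time_s: 5.8
tool_pos: [0.4747, -0.1892, 0.1048]
eef_rot: [-1.571, 0.0, -1.571]
force: [-0.5, 0.1, -0.2]
grip_width: 0.0198
```

```bash
python3 -m crank '[[[0,0,0,0,0.012,0,0.58],[0,0,0,0,0.012,0,0.58]]]'
```

```text
time_s: 6.0
tool_pos: [0.4747, -0.1891, 0.1033]
eef_rot: [-1.571, 0.0, -1.571]
force: [0.0, 0.7, -0.2]
grip_width: 0.0199
```

```bash
python3 -m crank '[[[0,0,0,0,0.012,0,0.58],[0,0,0,0,0.012,0,0.58]]]'
```

```text
time_s: 6.2
tool_pos: [0.4748, -0.1892, 0.1023]
eef_rot: [-1.571, -0.0, -1.571]
force: [-2.3, 1.2, 5.4]
grip_width: 0.0198
```

```bash
python3 -m crank '[[[0,0,0,0,0.012,0,0.58],[0,0,0,0,0.012,0,0.58]]]'
```

```text
time_s: 6.4
tool_pos: [0.4749, -0.1892, 0.101]
eef_rot: [-1.571, -0.0, -1.571]
force: [-3.3, 1.3, 6.8]
grip_width: 0.0199
```

```bash
python3 -m crank '[[[0,0,0,0,0.01,0,0.58],[0,0,0,0,0.02,0,0.58],[0,0,0,0,0.03,0,0.58],[0,0,0,0,0.03,0,0.58],[0,0,0,0,0.03,0,0.58]]]'
```

```text
time_s: 6.9
tool_pos: [0.4749, -0.1892, 0.0979]
eef_rot: [-1.57, -0.0, -1.571]
force: [-4.7, 2.3, 12.4]
grip_width: 0.02
```

```bash
python3 -m crank '[[[0,0,0,0,0.01,0,0.58],[0,0,0,0,0.02,0,0.58],[0,0,0,0,0.02,0,0.58]]]'; python3 -c "
from bench import monitor
s=monitor.observe();print(s['force'],s['tool_pos'])"
```

```text
time_s: 7.2
tool_pos: [0.4749, -0.1892, 0.0957]
eef_rot: [-1.57, -0.0, -1.571]
force: [-6.6, 3.1, 15.7]
grip_width: 0.02
[-6.64162258  3.05062073 15.74611939] [ 0.47490617 -0.18923942  0.09566573]
```

```bash
python3 -m crank '[[[0,0,0,0,0,0,0.65],[0,0,0,0,0,0,0.75],[0,0,0,0,0,0,0.85],[0,0,0,0,0,0,1],[0,0,0,0,0,0,1]]]' 6
```

```text
time_s: 7.7
tool_pos: [0.4753, -0.1893, 0.096]
eef_rot: [-1.569, -0.001, -1.571]
force: [-4.0, 3.4, 15.9]
grip_width: 0.0184
```

```bash
python3 -m crank '[[[0,0,0,0,0,0,1],[0,0,0,0,0,0,1]]]' 12
```

```text
time_s: 7.9
tool_pos: [0.4756, -0.1895, 0.0961]
eef_rot: [-1.568, -0.001, -1.571]
force: [-1.6, 1.2, 15.1]
grip_width: 0.0127
```

```bash
python3 -m crank '[[[0,0,0,0,0,0,1],[0,0,0,0,0,0,1],[0,0,0,0,0,0,1]]]' 25
```

```text
time_s: 8.2
tool_pos: [0.4756, -0.1895, 0.0961]
eef_rot: [-1.568, -0.001, -1.571]
force: [-2.2, 1.4, 14.5]
grip_width: 0.0122
```

```bash
python3 -m crank '[[[0,0,0,0,-0.012,0,1],[0,0,0,0,-0.025,0,1],[0,0,0,0,-0.025,0,1]]]'
```

```text
time_s: 8.5
tool_pos: [0.4756, -0.1895, 0.0989]
eef_rot: [-1.568, -0.001, -1.571]
force: [-0.0, 0.3, 11.3]
grip_width: 0.0124
```

```bash
python3 -m crank '[[[0,0,0,0,-0.012,0,1],[0,0,0,0,-0.025,0,1],[0,0,0,0,-0.025,0,1]]]'
```

```text
time_s: 8.8
tool_pos: [0.475, -0.1894, 0.101]
eef_rot: [-1.57, -0.0, -1.571]
force: [-2.0, -0.6, 7.0]
grip_width: 0.0125
```

```bash
python3 -m crank '[[[0,0,0,0,-0.02,0,1],[0,0,0,0,-0.04,0,1],[0,0,0,0,-0.04,0,1]]]'
```

```text
time_s: 9.1
tool_pos: [0.4748, -0.1891, 0.1057]
eef_rot: [-1.571, 0.0, -1.571]
force: [0.8, 0.9, 2.8]
grip_width: 0.0126
```

```bash
python3 -m crank '[[[0,0,0,0,-0.03,0,1],[0,0,0,0,-0.06,0,1],[0,0,0,0,-0.06,0,1]]]';python3 - <<'E'
from h import *
s=monitor.observe();print(s["tool_pos"],s["force"],s["grip_width"])
cs=eyes.camera("scene");crop(cs["color"],225,120,275,170,12,"pics/s_d.png")
E
```

```text
time_s: 9.4
tool_pos: [0.475, -0.1893, 0.1134]
eef_rot: [-1.57, -0.0, -1.571]
force: [0.2, 0.5, -0.6]
grip_width: 0.0126
[ 0.47502753 -0.18933991  0.11339016] [ 0.23159866  0.49503637 -0.59669874] 0.01260543670980369
```

View pics/s_d.png

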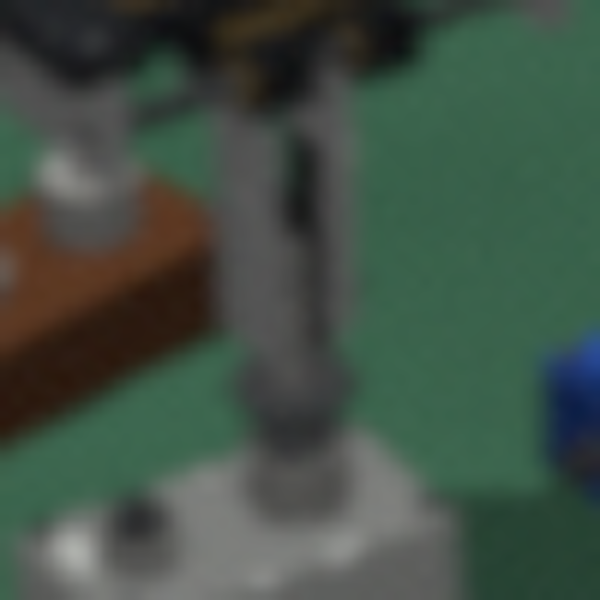

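```bash
python3 -m crank '[[[0,0,0,0,-0.1,0,1],[0,0,0,0,-0.2,0,1],[0,0,0,0,-0.3,0,1],[0,0,0,0,-0.4,0,1],[0,0,0,0,-0.6,0,1],[0,0,0,0,-0.6,0,1],[0,0,0,0,-0.6,0,1],[0,0,0,0,-0.6,0,1]]]';python3 - <<'E'
from h import *
s=monitor.observe();print(s["tool_pos"],s["force"],s["grip_width"])
cs=eyes.camera("scene");crop(cs["color"],225,100,285,170,8,"pics/s_e.png")
E
```

```text
time_s: 10.25
tool_pos: [0.4745, -0.189, 0.1838]
eef_rot: [-1.572, 0.001, -1.571]
force: [0.3, -0.2, -0.4]
grip_width: 0.0126
[ 0.47446138 -0.18902624  0.18380452] [ 0.32798421 -0.19114778 -0.42600024] 0.01262888022365997
```

View pics/s_e.png

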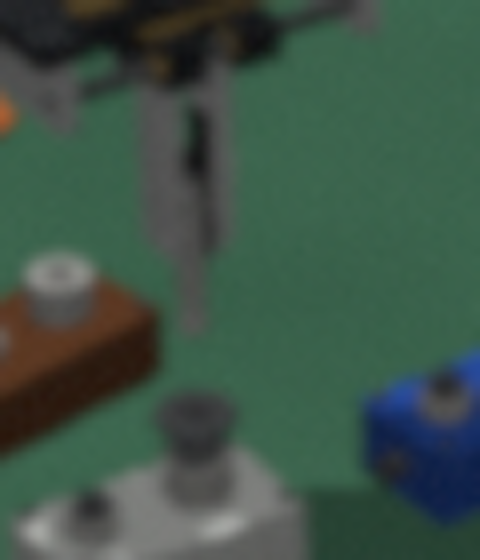

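```bash
python3 -m crank '[[[0,0,0,-0.3,0,0.05,1],[0,0,0,-0.6,0,0.08,1],[0,0,0,-0.88,0,0.11,1],[0,0,0,-0.88,0,0.11,1]]]'; python3 -m crank '[[[0,0,0,-0.3,0,0.05,1],[0,0,0,-0.6,0,0.08,1],[0,0,0,-0.88,0,0.11,1],[0,0,0,-0.88,0,0.11,1]]]';python3 -m crank '[[[0,0,0,-0.3,0,0.05,1],[0,0,0,-0.6,0,0.08,1],[0,0,0,-0.88,0,0.11,1],[0,0,0,-0.88,0,0.11,1]]]';python3 -m crank '[[[0,0,0,-0.3,0,0.05,1],[0,0,0,-0.6,0,0.08,1],[0,0,0,-0.88,0,0.11,1],[0,0,0,-0.88,0,0.11,1],[0,0,0,-0.88,0,0.11,1],[0,0,0,-0.88,0,0.11,1]]]'
```

```text
time_s: 10.7
tool_pos: [0.4879, -0.0807, 0.1839]
eef_rot: [-1.572, 0.001, -1.568]
force: [0.3, 0.0, -0.3]
grip_width: 0.0126
time_s: 11.1
tool_pos: [0.5012, 0.0243, 0.184]
eef_rot: [-1.572, 0.0, -1.568]
force: [0.2, -0.6, -1.0]
grip_width: 0.0126
time_s: 11.5
tool_pos: [0.5145, 0.1294, 0.1839]
eef_rot: [-1.572, 0.0, -1.568]
force: [0.6, -0.1, -0.4]
grip_width: 0.0126
time_s: 12.1
tool_pos: [0.5278, 0.2316, 0.1844]
eef_rot: [-1.571, -0.0, -1.572]
force: [-0.3, 0.2, 0.4]
grip_width: 0.0128
```

```bash
python3 -m crank '[[[0,0,0,-0.042,0.2,-0.005,1],[0,0,0,-0.042,0.4,-0.005,1],[0,0,0,-0.042,0.62,-0.005,1],[0,0,0,-0.042,0.62,-0.005,1],[0,0,0,-0.042,0.62,-0.005,1],[0,0,0,-0.042,0.62,-0.005,1]]]';python3 - <<'E'
from h import *
s=monitor.observe();p=s["tool_pos"];print(p,s["force"],s["grip_width"])
cs=eyes.camera("scene");crop(cs["color"],280,190,335,245,11,"pics/s_f.png")
q=proj(cs,[p[0],p[1],p[2]-.056]);print("plug low proj",q,(q-[280,190]+.5)*11)
for h in((.5265,.2362),(.5285,.2380)):
  q=proj(cs,[*h,.032]);print((q-[280,190]+.5)*11)
ct=eyes.camera("top");crop(ct["color"],210,170,290,250,7,"pics/t_f.png")
E
```

```text
time_s: 12.7
tool_pos: [0.5278, 0.238, 0.1119]
eef_rot: [-1.569, 0.001, -1.571]
force: [0.0, -0.5, 0.2]
grip_width: 0.0124
[0.52776876 0.23798723 0.11192614] [ 0.01808471 -0.50090695  0.21151388] 0.012446275783109946
plug low proj [310.4793755  224.07828658] [340.77313054 380.36115234]
[337.08513278 439.46007749]
[335.53389433 445.50451512]
```

View pics/s_f.png

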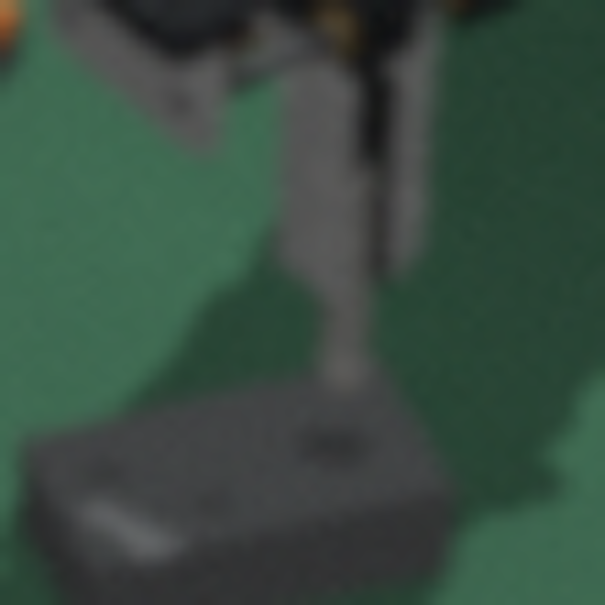

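View pics/t_f.png

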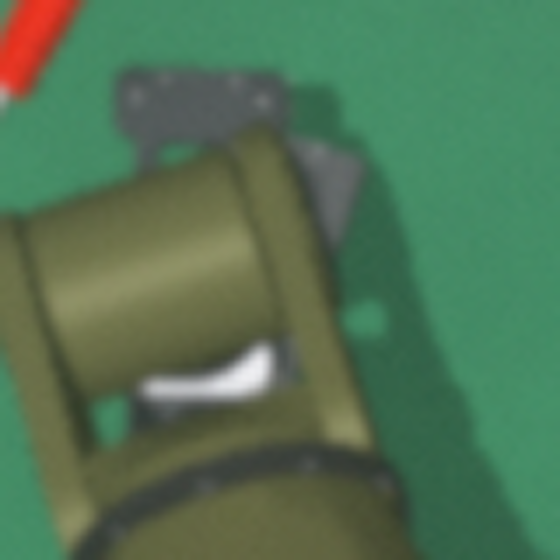

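Run:
```python
from h import *
s=monitor.observe();p=s["tool_pos"];print(p)
cs=eyes.camera("scene");im=cs["color"].astype(float).mean(2)
g=np.round(im[226:236,302:320]).astype(int);print(g)
print(np.round(im[214:227,304:320]).astype(int))
d=np.clip(62-im[227:234,305:317],0,None);yy,xx=np.mgrid[227:234,305:317]
print("centroid",(d*xx).sum()/d.sum(),(d*yy).sum()/d.sum())
for z in(.056,.05,.032):print(z,proj(cs,[p[0],p[1],z]))
# jacobian at .032
b=proj(cs,[p[0],p[1],.032]);print(proj(cs,[p[0]+.001,p[1],.032])-b,proj(cs,[p[0],p[1]+.001,.032])-b)
```

```text
[0.52758437 0.23822093 0.11169037]
[[68 68 68 68 67 68 67 70 69 70 70 69 68 65 63 56 54 54]
 [69 67 68 69 67 67 68 67 69 66 67 68 68 67 64 59 55 54]
 [68 68 67 69 68 64 65 64 63 63 63 67 66 68 66 63 59 54]
 [67 67 67 67 66 62 58 55 56 57 59 63 66 68 68 66 62 56]
 [68 67 68 68 64 59 54 53 54 52 55 61 65 67 67 67 64 60]
 [66 67 66 67 66 63 57 55 56 56 58 64 65 65 67 67 65 62]
 [68 68 67 68 68 67 64 63 61 62 62 66 67 68 68 67 67 64]
 [67 67 68 68 67 67 67 67 66 66 66 67 67 65 67 67 67 64]
 [68 67 67 67 68 67 67 68 68 67 68 66 67 65 64 65 62 62]
 [66 67 67 68 67 67 67 67 67 65 65 64 62 62 59 58 57 56]]
[[57 65 73 78 85 87 88 86 78 63 53 61 67 63 57 55]
 [55 59 63 72 79 85 88 86 77 64 55 57 60 57 55 53]
 [54 55 55 62 71 81 85 82 77 68 57 57 56 56 56 54]
 [55 56 55 56 62 73 80 82 77 69 57 54 54 53 55 55]
 [55 56 54 55 57 69 79 81 79 67 57 56 55 55 55 56]
 [55 55 56 55 58 69 77 81 79 69 58 54 55 54 54 55]
 [56 53 56 54 58 69 78 82 78 69 60 55 57 55 55 54]
 [54 54 55 57 59 70 81 82 80 70 61 55 56 56 56 56]
 [55 55 56 55 61 73 84 85 82 75 61 57 57 55 55 54]
 [56 58 58 59 65 74 84 89 84 77 66 60 57 53 53 55]
 [59 62 64 64 67 75 83 86 82 73 68 61 57 55 55 53]
 [64 65 66 66 68 72 77 78 76 71 67 63 59 55 55 53]
 [68 68 67 68 67 70 69 70 70 69 68 65 63 56 54 54]]
centroid 309.841059602649 230.05629139072846
0.056 [310.57378832 224.07720578]
0.05 [310.49882031 225.54923877]
0.032 [310.27591641 229.92606386]
[-0.24989666  0.12219306] [0.19942305 0.16988676]
```

```bash
python3 -m crank '[[[0,0,0,0.015,0.07,0.01,1],[0,0,0,0.015,0.14,0.01,1],[0,0,0,0.015,0.155,0.01,1],[0,0,0,0.015,0.155,0.01,1],[0,0,0,0.015,0.155,0.01,1]]]';python3 - <<'E'
from h import *
s=monitor.observe();p=s["tool_pos"];print(p,s["force"],s["grip_width"])
cs=eyes.camera("scene");crop(cs["color"],290,205,330,240,16,"pics/s_g.png")
for z in(.036,.032):
  q=proj(cs,[p[0],p[1],z]);print("proj",z,q,(q-[290,205]+.5)*16)
E
```

```text
time_s: 13.35
tool_pos: [0.5283, 0.2365, 0.0917]
eef_rot: [-1.571, 0.0, -1.571]
force: [0.2, -0.9, -0.7]
grip_width: 0.0128
[0.52825399 0.23650342 0.09167438] [ 0.23834367 -0.93666474 -0.67103614] 0.012758384860647527
proj 0.036 [309.81499357 228.74887726] [325.03989713 387.98203623]
proj 0.032 [309.76649635 229.71629588] [324.26394155 403.46073409]
```

View pics/s_g.png

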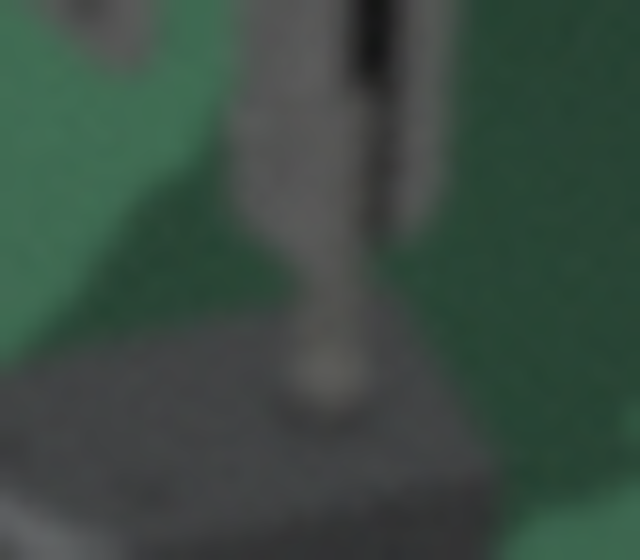

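```bash
python3 -m crank '[[[0,0,0,0,0,0.006,1],[0,0,0,0,0.02,0.006,1],[0,0,0,0,0.02,0.006,1]]]'; python3 -m crank '[[[0,0,0,0,0.02,0,1],[0,0,0,0,0.02,0,1]]]'
```

```text
time_s: 13.7
tool_pos: [0.5288, 0.2364, 0.089]
eef_rot: [-1.571, -0.0, -1.571]
force: [1.6, 0.6, -1.1]
grip_width: 0.0127
time_s: 13.9
tool_pos: [0.5287, 0.2363, 0.0864]
eef_rot: [-1.571, -0.0, -1.571]
force: [-0.1, -0.6, -0.7]
grip_width: 0.0126
```

```bash
python3 -m crank '[[[0,0,0,0,0.02,0,1],[0,0,0,0,0.02,0,1]]]'
```

```text
time_s: 14.1
tool_pos: [0.5287, 0.2363, 0.0841]
eef_rot: [-1.571, -0.0, -1.571]
force: [-0.4, -0.3, -1.4]
grip_width: 0.0126
```

```bash
python3 -m crank '[[[0,0,0,0,0.025,0,1],[0,0,0,0,0.05,0,1],[0,0,0,0,0.05,0,1]]]'
```

```text
time_s: 14.4
tool_pos: [0.5287, 0.2363, 0.0778]
eef_rot: [-1.571, -0.0, -1.571]
force: [-0.6, -1.2, -1.5]
grip_width: 0.0126
```

```bash
python3 -m crank '[[[0,0,0,0,0.025,0,1],[0,0,0,0,0.05,0,1],[0,0,0,0,0.05,0,1]]]'
```

```text
time_s: 14.7
tool_pos: [0.5288, 0.2364, 0.0719]
eef_rot: [-1.571, -0.0, -1.571]
force: [-1.1, -0.6, -1.9]
grip_width: 0.0125
```

```bash
python3 -m crank '[[[0,0,0,0,0.02,0,1],[0,0,0,0,0.03,0,1],[0,0,0,0,0.03,0,1]]]'
```

```text
time_s: 15.0
tool_pos: [0.5288, 0.2364, 0.0686]
eef_rot: [-1.571, -0.0, -1.571]
force: [-2.8, -2.1, -1.2]
grip_width: 0.0123
```

```bash
python3 -m crank '[[[0,0,0,0.005,0,-0.006,1],[0,0,0,0.005,0.015,-0.006,1],[0,0,0,0.005,0.015,-0.006,1]]]'
```

```text
time_s: 15.3
tool_pos: [0.5283, 0.236, 0.067]
eef_rot: [-1.57, 0.0, -1.571]
force: [0.0, -0.4, -1.1]
grip_width: 0.0129
```

```bash
python3 -m crank '[[[0,0,0,0,0.012,0,1],[0,0,0,0,0.012,0,1]]]'
```

```text
time_s: 15.5
tool_pos: [0.5282, 0.2359, 0.0655]
eef_rot: [-1.571, 0.0, -1.571]
force: [-0.6, -0.6, -0.1]
grip_width: 0.0127
```

```bash
python3 -m crank '[[[0,0,0,0,0.01,0,1],[0,0,0,0,0.01,0,1]]]'
```

```text
time_s: 15.7
tool_pos: [0.5282, 0.2359, 0.0642]
eef_rot: [-1.571, -0.0, -1.571]
force: [-0.3, 0.6, -1.3]
grip_width: 0.0124
```

```bash
python3 -m crank '[[[0,0,0,0,0.006,0,1],[0,0,0,0,0.006,0,1]]]'
```

```text
time_s: 15.9
tool_pos: [0.5283, 0.2359, 0.064]
eef_rot: [-1.571, 0.0, -1.571]
force: [-1.5, -0.2, 4.1]
grip_width: 0.0128
```

Floor contact came at TCP z 0.064, as predicted. Now I'll release the plug.

```bash
python3 -m crank '[[[0,0,0,0,-0.004,0,0.7],[0,0,0,0,-0.004,0,0.6],[0,0,0,0,-0.004,0,0.4],[0,0,0,0,-0.004,0,0.2],[0,0,0,0,-0.004,0,0.2]]]' 5
python3 - <<'E'
from h import *
s=monitor.observe();p=s["tool_pos"];print(p,s["force"],s["grip_width"])
cs=eyes.camera("scene");crop(cs["color"],285,195,335,245,12,"pics/s_h.png")
E
```

```text
time_s: 16.4
tool_pos: [0.5282, 0.2358, 0.0641]
eef_rot: [-1.571, -0.0, -1.571]
force: [0.0, 0.6, -0.2]
grip_width: 0.0364
[0.52816991 0.23584924 0.06412489] [ 0.00133463  0.59990762 -0.16876344] 0.036356844892659404
```

View pics/s_h.png

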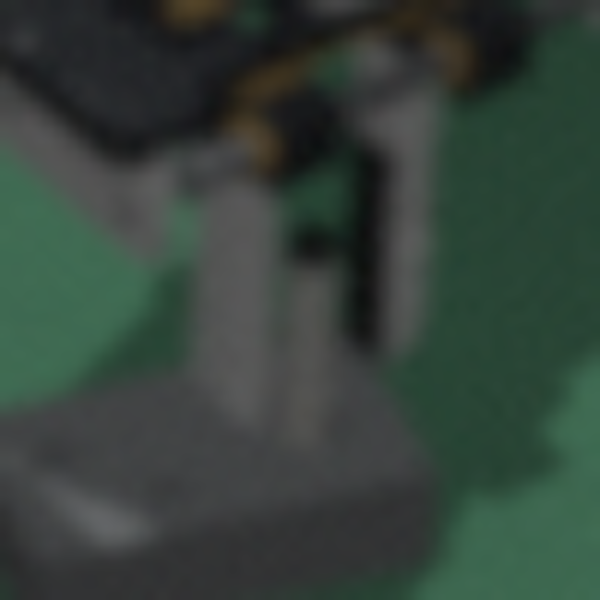

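The plug is free between the fingers, with its top near crop (315,240). I'll go straight up.

```bash
python3 -m crank '[[[0,0,0,0,-0.1,0,0.2],[0,0,0,0,-0.2,0,0.2],[0,0,0,0,-0.4,0,0.2],[0,0,0,0,-0.6,0,0.2],[0,0,0,0,-0.95,0,0.2],[0,0,0,0,-0.95,0,0.2],[0,0,0,0,-0.95,0,0.2],[0,0,0,0,-0.95,0,0.2]]]'; python3 -m crank '[[[0,0,0,0.9,-0.2,0,0.2],[0,0,0,0.9,-0.2,0,0.2],[0,0,0,0.9,-0.2,0,0.2],[0,0,0,0.9,-0.2,0,0.2]]]';python3 -m crank '[[[0,0,0,0.9,0,-0.7,0.2],[0,0,0,0.9,0,-0.7,0.2],[0,0,0,0.9,0,-0.7,0.2],[0,0,0,0.9,0,-0.7,0.2],[0,0,0,0.9,0,-0.7,0.2],[0,0,0,0.9,0,-0.7,0.2]]]'
python3 - <<'E'
from h import *
cs=eyes.camera("scene");crop(cs["color"],205,125,335,250,6,"pics/s_i.png")
ct=eyes.camera("top");crop(ct["color"],220,175,280,235,9,"pics/t_i.png")
crop(ct["color"],0,50,560,420,1,"pics/t_j.png")
E
```

```text
time_s: 17.25
tool_pos: [0.5279, 0.2357, 0.1778]
eef_rot: [-1.572, -0.0, -1.571]
force: [0.1, -0.5, -0.1]
grip_width: 0.0375
time_s: 17.65
tool_pos: [0.5282, 0.1266, 0.2019]
eef_rot: [-1.571, -0.0, -1.573]
force: [-0.6, 0.2, 0.3]
grip_width: 0.0374
time_s: 18.25
tool_pos: [0.4447, 0.021, 0.2018]
eef_rot: [-1.571, 0.0, -1.57]
force: [0.7, -0.1, -0.5]
grip_width: 0.0374
```

View pics/s_i.png

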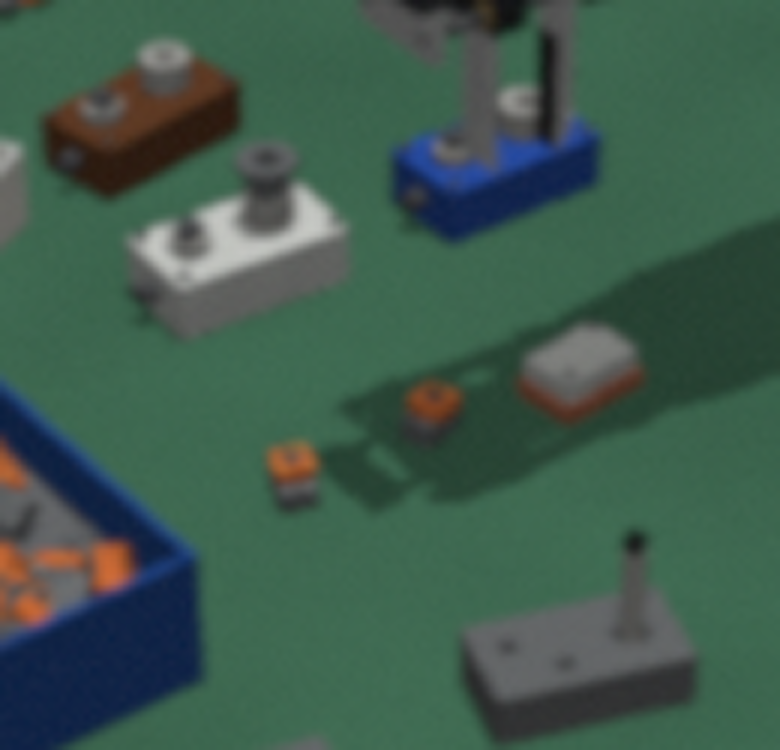

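View pics/t_i.png

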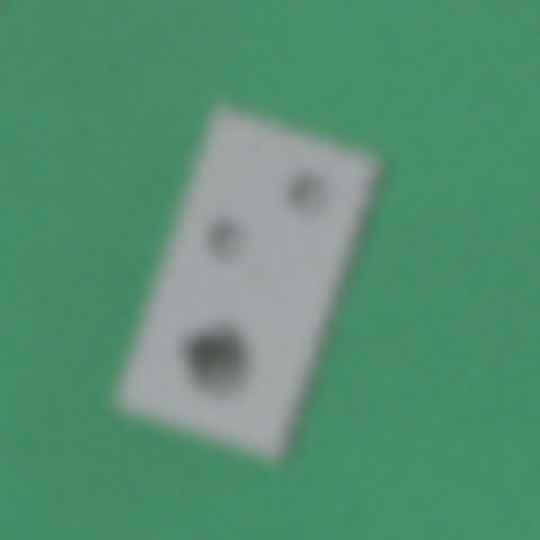

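View pics/t_j.png

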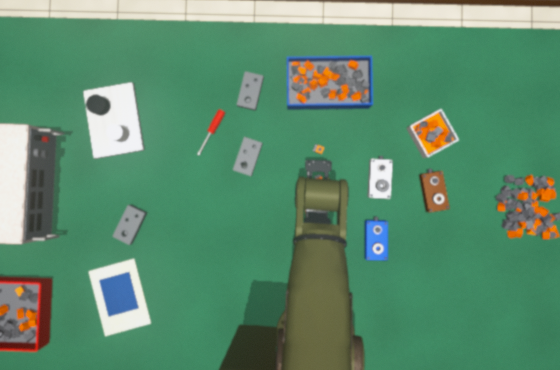

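The scene view shows the plug standing in the wide hole, top at crop (634,540) and base at (631,630). The collar is back up at (267,160), and the bystanders look unmoved. One last height check before I hand in.

Run:
```python
from h import *
cs=eyes.camera("scene")
for z in(.096,.090): print(z,proj(cs,[.528,.236,z]))
im=cs["color"].astype(int).sum(2)[208:222,305:316];d=np.clip(150-im,0,None);yy,xx=np.mgrid[208:222,305:316]
print("black end",(d*xx).sum()/d.sum(),(d*yy).sum()/d.sum())
s=monitor.observe();print(s["force"],s["time_s"],np.abs(s["dq"]).max())
bot.job_done()
```

```text
0.096 [310.52226839 213.77036644]
0.09 [310.44633984 215.28695775]
black end 310.3761467889908 214.89449541284404
[0.67577269 0.01751069 0.10285345] 18.4 0.00732078813275891
the job is handed in; nothing more can be done
```

The plug is out of the coupling and standing in the wide hole of the nearest grey stand. I released it and handed the job in at about 18.4 s; no verdict was reported.

- **Release:** I found the collar flange by touch, with its top about 86 mm above the table. I pressed it in about 6.5–7 mm (15–16 N), gripped the plug and drew it out. I felt no pull against the lock.
- **Placing:** I lowered the plug until it touched the hole's floor at about 4 N, with the tool at the height I had predicted. Side forces in the hole stayed under about 4 N. I then let go and moved the arm clear.
- **Last checks:** The picture shows the plug upright with its black end within about 1 px of the predicted full-depth position. The collar is back up by eye, the bystanders I could see look unmoved, the arm is still and the force reading is near zero. In the last top view the arm hid the module and one terminal block; both showed in the scene view.
- **Disagreements:**
  - The two cameras differed by about 2 mm on the hole's position, so I aligned the plug to the hole in the scene view and by touch.
  - A 6 N grip did not close on the plug (18 mm opening) while the fingers pressed on the collar; 12 N did, and I lifted at 25 N.

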